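# Load a kiln shelf in order of height

### The job

Load the kiln shelf for the glaze firing: stand the four raw-glazed pots upright, one to each kiln cookie and well centred on it so that drips are caught, ranked by height along the row, with the shortest next to the cone pack and the tallest at the far end, so that the cones stay in view through the spy hole. The pots are fragile: set each down gently and knock none over.

Things in the scene. Friction and masses are not known exactly. Their poses are not given: they have to be found in the camera images.
- dish: The shortest pot: a straight-sided small dish, 45 mm high, 60 mm across (outside, vertical wall from 18 mm above its base to the rim), foot 50 mm across, about 0.13 kg. Loose, upright, round, open-topped; chalky off-white raw glaze over a bare red-brown foot, like all four pots. Origin: centre of its underside; z along its axis.
- tumbler: The second shortest pot: a plain straight tumbler, 72 mm high, 54 mm across (vertical wall from 18 mm up to the rim), foot 48 mm across, about 0.17 kg. Loose, upright, round, open-topped; chalky off-white raw glaze over a bare red-brown foot, like all four pots. Origin: centre of its underside; z along its axis.
- necked_vase: The second tallest pot: a vase 102 mm high with a straight belly 54 mm across from 24 to 72 mm above its base, then a narrow neck 36 mm across at 86 mm and a rim 42 mm across; foot 46 mm across, about 0.24 kg. Loose, upright, round, open-topped; chalky off-white raw glaze over a bare red-brown foot, like all four pots. Origin: centre of its underside; z along its axis.
- tall_vase: The tallest pot: a cylinder vase 135 mm high, straight and 50 mm across from 8 to 115 mm above its base, slightly drawn in to 42 mm at 122 mm below a rim 46 mm across; foot 48 mm across, about 0.28 kg. Loose, upright, round, open-topped; chalky off-white raw glaze over a bare red-brown foot, like all four pots. Origin: centre of its underside; z along its axis.
- cookie_a: One of four identical kiln cookies: flat brown fired-clay discs, 72 mm across, 8 mm thick, fixed on the kiln shelf in one row along it, about 95 mm apart centre to centre; which one is where in the row changes from start to start. Origin: centre of its underside, on the shelf's top (14 mm above the table); its upper face is 8 mm above its origin.
- cookie_b: One of four identical kiln cookies: flat brown fired-clay discs, 72 mm across, 8 mm thick, fixed on the kiln shelf in one row along it, about 95 mm apart centre to centre; which one is where in the row changes from start to start. Origin: centre of its underside, on the shelf's top (14 mm above the table); its upper face is 8 mm above its origin.
- cookie_c: One of four identical kiln cookies: flat brown fired-clay discs, 72 mm across, 8 mm thick, fixed on the kiln shelf in one row along it, about 95 mm apart centre to centre; which one is where in the row changes from start to start. Origin: centre of its underside, on the shelf's top (14 mm above the table); its upper face is 8 mm above its origin.
- cookie_d: One of four identical kiln cookies: flat brown fired-clay discs, 72 mm across, 8 mm thick, fixed on the kiln shelf in one row along it, about 95 mm apart centre to centre; which one is where in the row changes from start to start. Origin: centre of its underside, on the shelf's top (14 mm above the table); its upper face is 8 mm above its origin.
- cone_pack: The cone pack: three slim pale pyrometric cones, 60 mm high, side by side in a grey clay pat 30 x 62 mm. Fixed on the kiln shelf in line with the cookies, about 95 mm from the end cookie's centre; at which end of the row changes from start to start. (At the other end is a stub kiln post, a pale block 36 mm square, 55 mm high, fixed.) Origin: centre of its underside.
- kiln_shelf: The kiln shelf: a pale flat slab 150 x 530 x 14 mm lying fixed on the table, bearing the cookies, cone pack and stub post. Origin: centre of its underside; its y axis runs along its length and the row of cookies, z up.
Things that resemble listed ones, but are neither listed nor needed, are in the scene too. Leave any green or purple look-alike of the tall_vase alone.

How it is judged:
At the end, for the whole second after the job is handed in: Each pot stands upright (within 0.08 rad) on the upper face of a cookie, its axis within 14 mm of the cookie's centre, released and at rest; counted from the cone pack the order along the row is dish, tumbler, necked vase, tall vase (each 95, 190, 285, 380 mm from the cone pack, within 42 mm) (((horizontal distance between dish and cookie_a below 0.014 m and z of dish in the frame of cookie_a between 0.005 and 0.012 m) or (horizontal distance between dish and cookie_b below 0.014 m and z of dish in the frame of cookie_b between 0.005 and 0.012 m) or (horizontal distance between dish and cookie_c below 0.014 m and z of dish in the frame of cookie_c between 0.005 and 0.012 m) or (horizontal distance between dish and cookie_d below 0.014 m and z of dish in the frame of cookie_d between 0.005 and 0.012 m)) and horizontal distance between dish and cone_pack between 0.053 and 0.137 m and angle between each of dish, tumbler, necked_vase, tall_vase's own z axis and vertical below 0.08 rad and linear speed of each of dish, tumbler, necked_vase, tall_vase below 0.02 m/s and angular speed of each of dish, tumbler, necked_vase, tall_vase below 0.2 rad/s and contact force between each of dish, tumbler, necked_vase, tall_vase and the fingers below 0.2 N and ((horizontal distance between tumbler and cookie_a below 0.014 m and z of tumbler in the frame of cookie_a between 0.005 and 0.012 m) or (horizontal distance between tumbler and cookie_b below 0.014 m and z of tumbler in the frame of cookie_b between 0.005 and 0.012 m) or (horizontal distance between tumbler and cookie_c below 0.014 m and z of tumbler in the frame of cookie_c between 0.005 and 0.012 m) or (horizontal distance between tumbler and cookie_d below 0.014 m and z of tumbler in the frame of cookie_d between 0.005 and 0.012 m)) and horizontal distance between tumbler and cone_pack between 0.148 and 0.232 m and ((horizontal distance between necked_vase and cookie_a below 0.014 m and z of necked_vase in the frame of cookie_a between 0.005 and 0.012 m) or (horizontal distance between necked_vase and cookie_b below 0.014 m and z of necked_vase in the frame of cookie_b between 0.005 and 0.012 m) or (horizontal distance between necked_vase and cookie_c below 0.014 m and z of necked_vase in the frame of cookie_c between 0.005 and 0.012 m) or (horizontal distance between necked_vase and cookie_d below 0.014 m and z of necked_vase in the frame of cookie_d between 0.005 and 0.012 m)) and horizontal distance between necked_vase and cone_pack between 0.243 and 0.327 m and ((horizontal distance between tall_vase and cookie_a below 0.014 m and z of tall_vase in the frame of cookie_a between 0.005 and 0.012 m) or (horizontal distance between tall_vase and cookie_b below 0.014 m and z of tall_vase in the frame of cookie_b between 0.005 and 0.012 m) or (horizontal distance between tall_vase and cookie_c below 0.014 m and z of tall_vase in the frame of cookie_c between 0.005 and 0.012 m) or (horizontal distance between tall_vase and cookie_d below 0.014 m and z of tall_vase in the frame of cookie_d between 0.005 and 0.012 m)) and horizontal distance between tall_vase and cone_pack between 0.338 and 0.422 m); the robot touches nothing.
It fails at once if a pot is knocked over (leaning by more than 0.7 rad) (angle between any of dish, tumbler, necked_vase, tall_vase's own z axis and vertical above 0.7 rad).
It fails at once if a pot is dropped or knocked about (moving at over 0.45 m/s while the fingers do not touch it, as after a fall of more than 10 mm) ((linear speed of dish above 0.45 m/s and contact force between dish and the fingers below 0.05 N) or (linear speed of tumbler above 0.45 m/s and contact force between tumbler and the fingers below 0.05 N) or (linear speed of necked_vase above 0.45 m/s and contact force between necked_vase and the fingers below 0.05 N) or (linear speed of tall_vase above 0.45 m/s and contact force between tall_vase and the fingers below 0.05 N)).
It fails at once if a pot is slammed down on a cookie (more than 60 N between them) (contact force between any of dish, tumbler, necked_vase, tall_vase and cookie_a above 60 N or contact force between any of dish, tumbler, necked_vase, tall_vase and cookie_b above 60 N or contact force between any of dish, tumbler, necked_vase, tall_vase and cookie_c above 60 N or contact force between any of dish, tumbler, necked_vase, tall_vase and cookie_d above 60 N).
It also fails if it takes over 118 s, if anything falls off the work surface, if the arm or the gripper's body presses on something with over 40 N, if the wrist force passes 120 N, or if a joint passes its speed limit or range.

### The arm

A 6-joint arm with a two-finger parallel gripper is mounted at the origin on the work surface. World frame = base frame: x ahead of the robot, y to its left, z up, the work surface at z = 0. Lengths are in m, angles in rad, forces in N, time in s.
With the tool pointing down it reaches from about 0.425 to 0.95 m from the base axis. Payload 3.5 kg.
Tool frame: the origin (TCP) lies midway between the tips of the shut fingers; the grasp point (between the pads) lies 19 mm behind it; y points along the fingers, x is the direction in which the jaws open and shut, and the axes are right-handed (so a half turn about y gives the same grasp; the last joint's range is limited). The gripper opens to 85 mm and grips with 20 to 120 N. Pads are 22 mm wide; open, the fingers measure 114 mm over their backs; the gripper's body (76 mm by 85 mm) begins 54 mm behind the grasp point. The pads swing forward as they close: fully open they stand 13 mm farther back than shut.
Start: joints at [1.076, 0.286, 1.577, -0, 1.279, -0.15], TCP at [0.228, 0.635, 0.231] pointing down, gripper open.
Joint ranges: [-2.77, 2.77], [-0.9, 2.22], [0.21, 2.48], [-1.53, 4.67], [0.24, 2.81], [-2.84, 2.84]. Speed limits (rad/s): [2.79, 2.79, 3.14, 3.14, 3.14, 3.14].

### API

Orientations are given as a unit quaternion [x, y, z, w].
In Python, from plant import ctrl, viewer gives the robot as it stands.
- The arm moves only by the tool step_arm, never from a script. Its argument "rows" is a list of rows, each a list of 3 entries, a list of its own where there are three numbers: the turn, a rotation vector about the tool's x, y, z in degrees, then the shift along the tool's x, y, z in mm, then the closure, from 0 (fully open) to 1 (shut). A call has 1 to 10 rows; each row is the pose to reach, as a shift and turn from the pose commanded when the call began, along the tool's axes at that moment; what a row does not reach only later rows make up. A row lasts 1/12 s, in which the tool goes at most 41.7 mm and 7.16 degrees, less where a joint would pass 70% of its speed; a pose out of reach is approached as far as the arm can. A call with a gripper value outside its range is refused whole. The fingers move at their own pace and stop on an object; "newtons" is the grip in N (left out, the last holds). Time passes only in rows, so rows that repeat a pose let the fingers close. It gives the time, the measured TCP pose, the force and the opening at its end, in the units of the state.
- ctrl.get_state(): the state, without advancing time (a new reading comes with each control period).
- viewer.read_camera(name): name is "side" or "top" or "wrist"; returns (picture, depth): 480x640x3 uint8, red, green, blue; 480x640 float32, m along the optical axis (not along the pixel's ray), 0 where there is no reading.
- viewer.calibration(name): a dict with "K" (3x3 intrinsics, pixels), "R" (3x3) and "t" (3): a world point X has camera coordinates R X + t. Camera axes: x right, y down, z forward; pixel columns grow to the right and rows downward; lengths in m; the calibration is good to about 2 mm. The wrist camera is an equidistant fisheye: a pixel r from the principal point sees the ray r / f radians off the axis. A picture is of the moment at which its call begins: read the wrist's pose just before it. calibration takes no time and is no camera call; for the wrist camera it gives the pose at the moment of the call.
- ctrl.sign_off(): hands the job in, once; it reports no verdict.
The state is a dict: "time": time; "qpos": joint angles; "dq": joint speeds; "joint_efforts": joint torques, N m; "eef_pos": TCP position; "tcp_rot": TCP orientation; "contact_force": force on the tool from outside, world axes, zero at the start; "wrist_torque": the same for the moment, N m; "opening": opening from 0.0 (shut) to 1.0 (fully open).
Only numpy, scipy, OpenCV 4.12 (cv2) and the standard library are available. Lean on these libraries where they do the work, as an engineer would, in place of code of your own. Each camera call takes 0.05 s, during which the arm holds its last target.

## Working session

There is one attempt and no reset: what is moved stays moved. The work goes in short steps, Python scripts to look and compute and a tool call to move; the robot and the scene stay as the last step left them, time stands still between calls to the robot, and variables do not carry over. Pictures are saved under pics/ and viewed, and the job is handed in when it is done.

Besides the shell and the picture viewer there is one more tool, called after ">>>" by a JSON object that holds its "name" and its "arguments". step_arm: Moves the arm, as the interface text tells. Its arguments: {"type":"object","properties":{"rows":{"type":"array"},"newtons":{"type":"number"}},"required":["rows"]}

```bash
ls; mkdir -p pics
python3 - <<'E'
from plant import ctrl, viewer
import cv2
s=ctrl.get_state(); print(s)
for n in ("side","top","wrist"):
    c=viewer.calibration(n); print(n,c)
    p,d=viewer.read_camera(n); cv2.imwrite(f'pics/{n}0.png',p[:,:,::-1])
    import numpy as np; np.save(f'pics/{n}0.npy',d); np.savez(f'pics/{n}0c.npz',**{k:np.array(v) for k,v in c.items() if k in('K','R','t')})
E
```

```text
pics
{'time': 0.0, 'qpos': array([ 1.07600663e+00,  2.87172329e-01,  1.57815401e+00,  1.37027049e-06,
        1.27860559e+00, -1.49985125e-01]), 'dq': array([ 0.00087106,  0.00015904, -0.00014898,  0.00133415, -0.00262253,
       -0.00178857]), 'joint_efforts': array([ 1.08118769e-03, -4.05974865e+01, -2.92632258e+01, -3.79493463e-05,
        5.73531288e-03, -5.85299745e-06]), 'eef_pos': array([0.2278096 , 0.6347069 , 0.22995518]), 'tcp_rot': array([ 0.57873118,  0.40607241, -0.40755279, -0.57799321]), 'contact_force': array([ 0.20179591, -0.95317293,  0.86177002]), 'wrist_torque': array([-0.03347196, -0.03398326,  0.02902428]), 'opening': 0.998531966680152}
side {'K': array([[498.56787609,   0.        , 317.96943806],
       [  0.        , 498.56787609, 238.95115722],
       [  0.        ,   0.        ,   1.        ]]), 'R': array([[ 0.91366306, -0.40584872, -0.02250849],
       [-0.21627561, -0.43850953, -0.87231546],
       [ 0.34415793,  0.80187044, -0.48842513]]), 't': array([-0.55067679,  0.16392311,  0.8027485 ])}
top {'K': array([[558.38948449,   0.        , 330.59791256],
       [  0.        , 558.38948449, 242.40755376],
       [  0.        ,   0.        ,   1.        ]]), 'R': array([[ 0.01639574, -0.99970744,  0.01778242],
       [-0.99161863, -0.01853745, -0.12786265],
       [ 0.12815489, -0.01553698, -0.99163246]]), 't': array([-0.01839703,  0.62449922,  1.14041414])}
wrist {'K': array([[371.64829954,   0.        , 321.34493225],
       [  0.        , 371.64829954, 235.0349067 ],
       [  0.        ,   0.        ,   1.        ]]), 'R': array([[ 0.33882992,  0.94084221, -0.00319797],
       [ 0.8916166 , -0.32001326,  0.32033006],
       [ 0.30035665, -0.11138878, -0.9473006 ]]), 't': array([-0.67336311, -0.03962865,  0.3831428 ])}
```

View pics/top0.png

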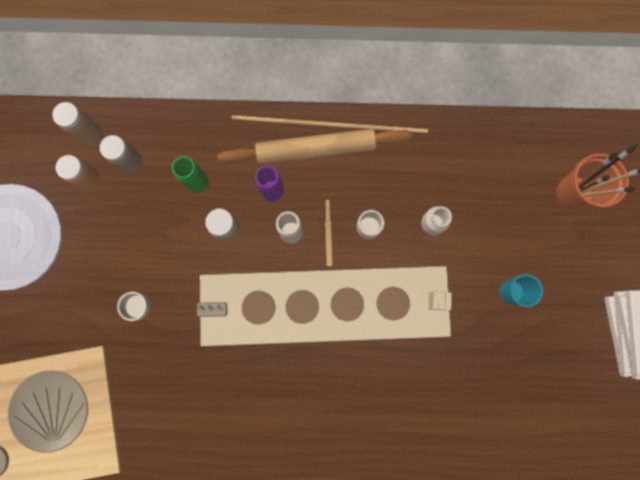

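View pics/side0.png

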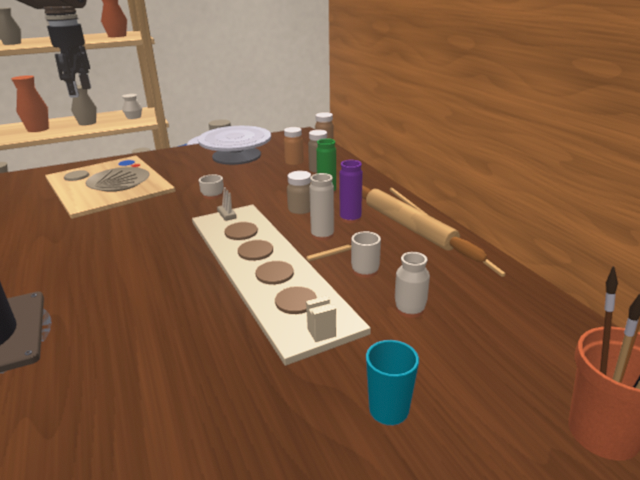

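View pics/wrist0.png

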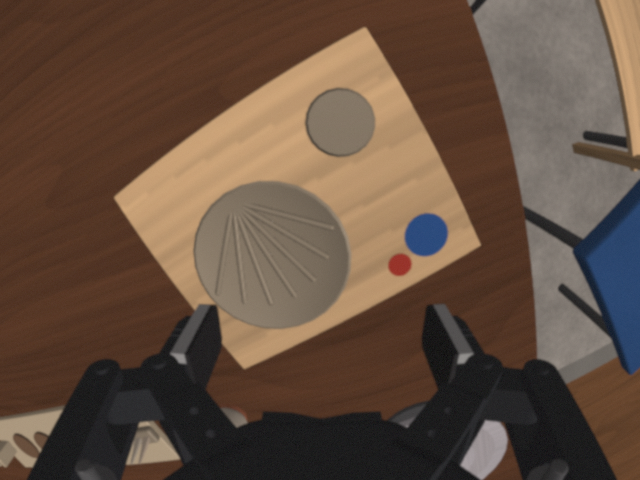

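Top view: the off-white open-topped pots are at (133,306) dish, (289,226) tall vase, (370,224) tumbler and (436,220) necked vase. The jar at (220,224) has a lid, and the green (188,172) and purple (268,183) vases are look-alikes, so I'll leave those three alone. The cone pack is at (212,309), the left (+y) end, with cookies at x=258, 302, 347 and 393. Next I measure positions.

```bash
cat > h.py <<'E'
import numpy as np, cv2
def load(n):
    c=np.load(f'pics/{n}c.npz'); return cv2.imread(f'pics/{n}.png'),np.load(f'pics/{n}.npy'),c
def cast(uv,c,z):
    uv=np.atleast_2d(uv).astype(float)
    r=np.c_[(uv-c['K'][:2,2])/[c['K'][0,0],c['K'][1,1]],np.ones(len(uv))]@c['R']
    o=-c['R'].T@c['t']
    return o+r*((z-o[2])/r[:,2])[:,None]
def cloud(d,c,box):
    x0,y0,x1,y1=box
    u,v=np.meshgrid(np.arange(x0,x1),np.arange(y0,y1)); z=d[y0:y1,x0:x1]
    P=np.stack([(u-c['K'][0,2])/c['K'][0,0]*z,(v-c['K'][1,2])/c['K'][1,1]*z,z],-1)
    return (P-c['t'])@c['R']
def circ(P):
    A=np.c_[2*P[:,:2],np.ones(len(P))]; s=np.linalg.lstsq(A,(P[:,:2]**2).sum(1),rcond=None)[0]
    return s[:2],np.sqrt(s[2]+s[0]**2+s[1]**2)
E
python3 - <<'E'
from h import *
im,d,c=load('top0')
hsv=cv2.cvtColor(im,cv2.COLOR_BGR2HSV)
pots=dict(dish=((105,280,160,330),.045),tall=((270,205,310,250),.135),tumb=((350,205,392,245),.072),neck=((415,200,458,242),.102))
for n,(b,h) in pots.items():
    W=cloud(d,c,b); z=W[...,2]
    m=(abs(z-h)<.006)
    P=W[m]; print(n,'maxz',np.percentile(z,99.5).round(4),m.sum(),'cloud fit',*circ(P), 'mean',P.mean(0).round(4))
    # outer rim contour by colour, cast at rim height
    cc,r=circ(P)
    mm=np.zeros(im.shape[:2],np.uint8); mm[b[1]:b[3],b[0]:b[2]]=((z>h-.006)).astype(np.uint8)*255
    k=max(cv2.findContours(mm,0,cv2.CHAIN_APPROX_NONE)[0],key=cv2.contourArea)[:,0]
    Q=cast(k,c,h); print('   contour',*circ(Q),cv2.minEnclosingCircle(Q[:,:2].astype(np.float32)))
b=(195,265,455,350)
H=hsv[b[1]:b[3],b[0]:b[2]]
m=((H[...,2]<150)&(H[...,1]>60)).astype(np.uint8)
n,l,s,ce=cv2.connectedComponentsWithStats(m)
for i in range(1,n):
    if s[i,4]>300:
        k=max(cv2.findContours((l==i).astype(np.uint8),0,cv2.CHAIN_APPROX_NONE)[0],key=cv2.contourArea)[:,0]+[b[0],b[1]]
        print('cookie',s[i],(ce[i]+b[:2]).round(1),cast(ce[i]+b[:2],c,.022).round(4),circ(cast(k,c,.022)))
W=cloud(d,c,b)
print('shelf z',np.median(W[10:15,50:200,2]))
print('conepack',cast([212,309],c,.025))
print('post',cast([441,301],c,.055+.014))
big=[cv2.resize(im[b[1]:b[3],b[0]:b[2]],(190,190),interpolation=cv2.INTER_CUBIC) for b,_ in pots.values()]
cv2.imwrite('pics/crop.png',np.hstack(big))
E
```

```text
dish maxz 0.0492 200 cloud fit [0.48440692 0.40080748] 0.02785144438632632 mean [0.4845 0.4007 0.0447]
   contour [0.48448017 0.40060028] 0.029330200502271794 ((0.48529940843582153, 0.40005481243133545), 0.031289294362068176)
tall maxz 0.146 157 cloud fit [0.64943451 0.07868223] 0.02036032599758246 mean [0.6509 0.0798 0.135 ]
   contour [0.64965732 0.07885018] 0.02169646635757563 ((0.6490836143493652, 0.07870927453041077), 0.02317769266664982)
tumb maxz 0.0766 166 cloud fit [ 0.66347142 -0.0888813 ] 0.024952633129058474 mean [ 0.664 -0.089  0.072]
   contour [ 0.66355856 -0.08888758] 0.026232252001440585 ((0.6631624698638916, -0.08895990252494812), 0.027372663840651512)
neck maxz 0.1061 141 cloud fit [ 0.67371377 -0.22813416] 0.01824650356221001 mean [ 0.6752 -0.23    0.1018]
   contour [ 0.67403377 -0.22862619] 0.01971569895427565 ((0.6740639209747314, -0.22863709926605225), 0.020659765228629112)
cookie [   0    0  260   85 4346] [327.1 313.1] [[ 0.4764 -0.0028  0.022 ]] (array([0.49283563, 0.00184571]), np.float64(0.20928891906558994))
cookie [137  23  31  33 802] [347.  303.9] [[ 0.4963 -0.0446  0.022 ]] (array([ 0.49647069, -0.04466354]), np.float64(0.03279846566947376))
cookie [182  22  33  33 807] [392.8 303. ] [[ 0.4999 -0.1419  0.022 ]] (array([ 0.50003773, -0.14192192]), np.float64(0.03300621621984725))
cookie [ 48  26  32  33 826] [258.3 307.1] [[0.4866 0.1426 0.022 ]] (array([0.48670776, 0.14256805]), np.float64(0.0331034588432389))
cookie [ 91  26  32  32 806] [301.9 306.3] [[0.4898 0.0506 0.022 ]] (array([0.48987194, 0.05061796]), np.float64(0.03278305114104106))
shelf z 0.014387979801801263
conepack [[0.48094418 0.23925472 0.025     ]]
post [[ 0.50459844 -0.23442008  0.069     ]]
```

View pics/crop.png

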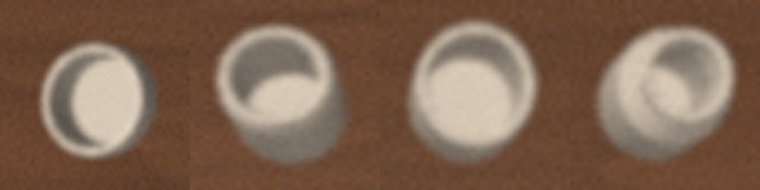

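```bash
cat > go.py <<'E'
import sys, numpy as np
from scipy.spatial.transform import Rotation as R
from plant import ctrl
def go(x,y,z,yaw=None):
    """yaw: world angle (deg, mod 180) of jaw axis"""
    s=ctrl.get_state(); Rt=R.from_quat(s['tcp_rot']); M=Rt.as_matrix()
    sh=M.T@(np.array([x,y,z])-s['eef_pos'])*1000
    cur=np.degrees(np.arctan2(M[1,0],M[0,0]))
    print('t',round(s['time'],2),'pos',s['eef_pos'].round(4),'jaw yaw',cur.round(2),'y axis',M[:,1].round(4),'q',s['qpos'].round(2),'open',round(s['opening'],3),'F',s['contact_force'].round(1))
    tgt=None
    if yaw is not None:
        d=(yaw-cur+90)%180-90
        # desired: y straight down, x at cur+d
        a=np.radians(cur+d); X=np.array([np.cos(a),np.sin(a),0]); Y=np.array([0,0,-1.]); 
        D=np.stack([X,Y,np.cross(X,Y)],1)
        print('turn deg (tool)',np.degrees(R.from_matrix(M.T@D).as_rotvec()).round(1),'yaw change',d.round(1))
    print('shift mm (tool)',sh.round(1))
if __name__=='__main__': go(*[float(a) for a in sys.argv[1:]])
E
python3 go.py .4845 .4005 .12 0;python3 go.py .4845 .4005 .12 90
```

```text
t 0.15 pos [0.2279 0.6348 0.2302] jaw yaw 70.25 y axis [-9.0e-04 -1.6e-03 -1.0e+00] q [ 1.08  0.29  1.58  0.    1.28 -0.15] open 1.003 F [-0.3  0.4 -0.6]
turn deg (tool) [ 0.  70.2 -0.1] yaw change -70.2
shift mm (tool) [-133.6  110.4 -320.8]
t 0.15 pos [0.2279 0.6348 0.2302] jaw yaw 70.25 y axis [-9.0e-04 -1.6e-03 -1.0e+00] q [ 1.08  0.29  1.58  0.    1.28 -0.15] open 1.003 F [-0.3  0.4 -0.6]
turn deg (tool) [ -0.  -19.8  -0.1] yaw change 19.8
shift mm (tool) [-133.6  110.4 -320.8]
```

>>> {"name": "step_arm", "arguments": {"rows": [[[0,70.2,0],[-133.6,110,-320.8],0],[[0,70.2,0],[-133.6,110,-320.8],0],[[0,70.2,0],[-133.6,110,-320.8],0],[[0,70.2,0],[-133.6,110,-320.8],0],[[0,70.2,0],[-133.6,110,-320.8],0],[[0,70.2,0],[-133.6,110,-320.8],0],[[0,70.2,0],[-133.6,110,-320.8],0],[[0,70.2,0],[-133.6,110,-320.8],0],[[0,70.2,0],[-133.6,110,-320.8],0],[[0,70.2,0],[-133.6,110,-320.8],0]], "newtons": 30}}

```text
time: 0.98
eef_pos: [0.4875, 0.3962, 0.1183]
tcp_rot: [0.708, -0.005, 0.003, -0.706]
contact_force: [-0.8, 1.0, 0.8]
opening: 0.999
```

```bash
python3 go.py .4845 .4005 .008 0
```

```text
t 0.98 pos [0.4875 0.3962 0.1183] jaw yaw -0.61 y axis [-0.0025 -0.0036 -1.    ] q [ 0.52  0.3   1.78 -0.    1.07  0.53] open 0.999 F [-0.8  1.   0.8]
turn deg (tool) [ 0.2 -0.6 -0.1] yaw change 0.6
shift mm (tool) [ -2.8 110.3   4.6]
```

>>> {"name": "step_arm", "arguments": {"rows": [[[0,0,0],[0,0,0],0],[[0,0,0],[0,25,0],0],[[0,0,0],[0,50,0],0],[[0,0,0],[0,70,0],0],[[0,0,0],[0,70,0],0]]}}

```text
time: 1.4
eef_pos: [0.481, 0.3999, 0.0464]
tcp_rot: [0.709, -0.001, -0.004, -0.706]
contact_force: [-0.4, -1.5, -0.7]
opening: 0.998
```

Run:
```python
from go import go
from plant import viewer
import cv2
p,d=viewer.read_camera('wrist'); cv2.imwrite('pics/w1.png',p[:,:,::-1])
p,d=viewer.read_camera('side'); cv2.imwrite('pics/s1.png',p[:,:,::-1])
go(.4845,.4005,.008,0)
```

```text
t 1.5 pos [0.4839 0.4015 0.051 ] jaw yaw 0.21 y axis [-1.4e-03 -7.0e-04 -1.0e+00] q [0.53 0.39 1.8  0.   0.95 0.53] open 1.002 F [ 0.7 -0.9 -0.3]
turn deg (tool) [ 0.   0.2 -0.1] yaw change -0.2
shift mm (tool) [ 0.7 43.  -1. ]
```

View pics/w1.png

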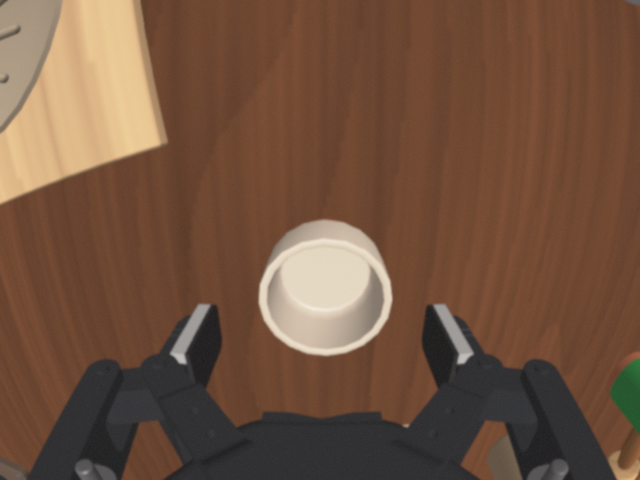

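View pics/s1.png

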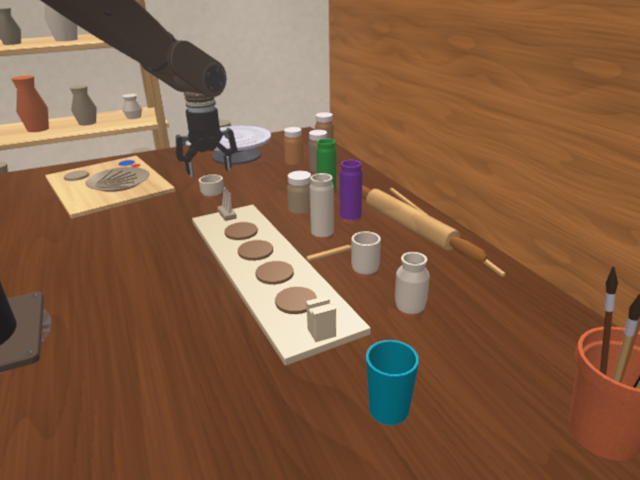

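Wrist view: the dish rim is at (326,296), centred between the fingertips at (205,330) and (440,330). I'll descend and grip.

>>> {"name": "step_arm", "arguments": {"rows": [[[0,0,0],[0,20,0],0],[[0,0,0],[0,40,0],0],[[0,0,0],[0,42,0],0],[[0,0,0],[0,42,0],0],[[0,0,0],[0,42,0],0.2],[[0,0,0],[0,42,0],0.3],[[0,0,0],[0,42,0],0.5],[[0,0,0],[0,42,0],0.5],[[0,0,0],[0,42,0],0.5],[[0,0,0],[0,42,0],0.5]], "newtons": 30}}

```text
time: 2.33
eef_pos: [0.4862, 0.4021, 0.0119]
tcp_rot: [-0.706, -0.001, -0.001, 0.708]
contact_force: [-1.7, 0.0, 5.8]
opening: 0.702
```

Run:
```python
from go import go
from plant import viewer
import cv2
p,d=viewer.read_camera('wrist'); cv2.imwrite('pics/w2.png',p[:,:,::-1])
go(.4845,.4005,.15,0)
```

```text
t 2.38 pos [0.4862 0.4021 0.0119] jaw yaw 0.05 y axis [ 0.0028  0.002  -1.    ] q [0.53 0.45 1.81 0.   0.88 0.53] open 0.702 F [-1.3 -0.3  6.2]
turn deg (tool) [-0.1  0.1  0.2] yaw change -0.1
shift mm (tool) [  -1.3 -138.1   -1.3]
```

View pics/w2.png

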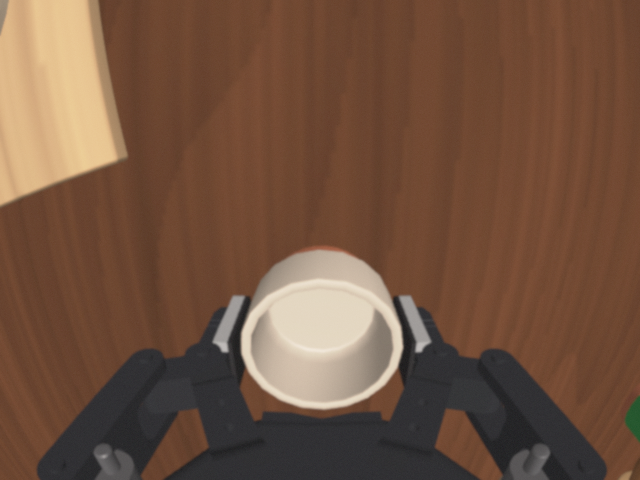

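>>> {"name": "step_arm", "arguments": {"rows": [[[0,0,0],[0,-5,0],0.5],[[0,0,0],[0,-20,0],0.5],[[0,0,0],[0,-40,0],0.5],[[0,0,0],[0,-65,0],0.5],[[0,0,0],[0,-90,0],0.5],[[0,0,0],[0,-115,0],0.5],[[0,0,0],[0,-130,0],0.5],[[0,0,0],[0,-130,0],0.5]]}}

```text
time: 3.05
eef_pos: [0.4873, 0.4025, 0.1454]
tcp_rot: [-0.705, -0.003, -0.003, 0.709]
contact_force: [-0.2, -0.2, -0.2]
opening: 0.701
```

```bash
python3 go.py .4867 .1436 .14 0
```

```text
t 3.05 pos [0.4873 0.4025 0.1454] jaw yaw 0.05 y axis [ 0.0084  0.0048 -1.    ] q [ 0.53  0.27  1.76 -0.    1.1   0.53] open 0.701 F [-0.2 -0.2 -0.2]
turn deg (tool) [-0.3  0.1  0.5] yaw change -0.1
shift mm (tool) [  -0.9    4.1 -259. ]
```

>>> {"name": "step_arm", "arguments": {"rows": [[[0,0,0],[0,0,-20],0.5],[[0,0,0],[0,0,-50],0.5],[[0,0,0],[0,0,-85],0.5],[[0,0,0],[0,0,-120],0.5],[[0,0,0],[0,0,-155],0.5],[[0,0,0],[0,0,-190],0.5],[[0,0,0],[0,0,-220],0.5],[[0,0,0],[0,0,-245],0.5],[[0,0,0],[0,0,-257],0.5],[[0,0,0],[0,0,-257],0.5]]}}

```text
time: 3.88
eef_pos: [0.4845, 0.1421, 0.1385]
tcp_rot: [0.707, -0.001, 0.0, -0.707]
contact_force: [-0.8, -0.2, -2.5]
opening: 0.705
```

Run:
```python
from go import go
from plant import viewer
import cv2
p,d=viewer.read_camera('wrist'); cv2.imwrite('pics/w3.png',p[:,:,::-1])
p,d=viewer.read_camera('side'); cv2.imwrite('pics/s3.png',p[:,:,::-1])
go(.4867,.1436,.035,0)
```

```text
t 3.98 pos [0.4848 0.1443 0.1389] jaw yaw -0.01 y axis [-7.e-04  6.e-04 -1.e+00] q [0.09 0.01 2.07 0.   1.07 0.09] open 0.702 F [-0.2  0.  -1.4]
turn deg (tool) [-0. -0. -0.] yaw change 0.0
shift mm (tool) [  2.  103.9  -0.8]
```

View pics/w3.png

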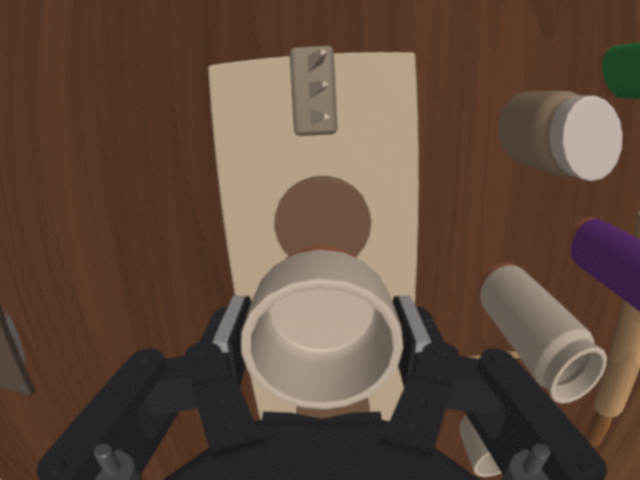

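View pics/s3.png

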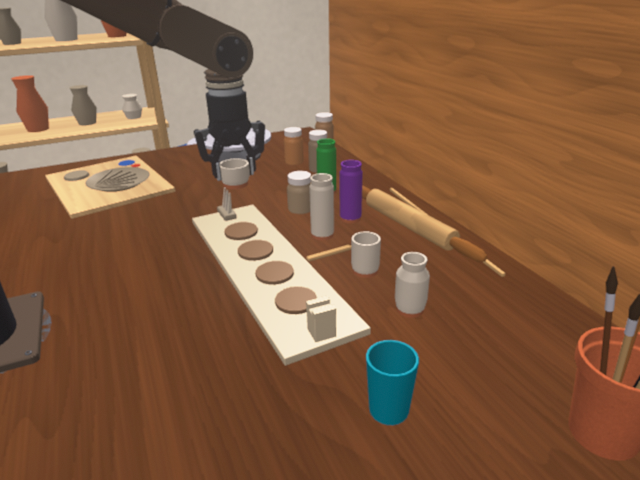

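```bash
cat >> h.py <<'E'
def wcast(uv,c,z):
    uv=np.atleast_2d(uv).astype(float); p=(uv-c['K'][:2,2])/c['K'][0,0]; th=np.linalg.norm(p,axis=1)
    r=np.c_[p*(np.sin(th)/np.maximum(th,1e-9))[:,None],np.cos(th)]@c['R']; o=-c['R'].T@c['t']
    return o+r*((z-o[2])/r[:,2])[:,None]
E
python3 - <<'E'
from h import *
from plant import viewer
c=viewer.calibration('wrist')
print('cookie1',wcast([[323,223],[275,222],[371,222],[323,176]],c,.022).round(4))
print('rim (z .162)',wcast([[322,282],[322,409],[242,342],[402,342]],c,.162).round(4))
E
```

```text
cookie1 [[0.4839 0.1484 0.022 ]
 [0.4486 0.1493 0.022 ]
 [0.5192 0.1492 0.022 ]
 [0.4839 0.1832 0.022 ]]
rim (z .162) [[0.4831 0.1687 0.162 ]
 [0.483  0.1047 0.162 ]
 [0.4512 0.1416 0.162 ]
 [0.5149 0.1416 0.162 ]]
```

>>> {"name": "step_arm", "arguments": {"rows": [[[0,0,0],[1,20,1],0.5],[[0,0,0],[1,45,1],0.5],[[0,0,0],[1,70,1],0.5],[[0,0,0],[1,85,1],0.5],[[0,0,0],[1,93,1],0.5],[[0,0,0],[1,97,1],0.5],[[0,0,0],[1,97,1],0.5],[[0,0,0],[1,97,1],0.5]]}}

```text
time: 4.65
eef_pos: [0.4869, 0.1457, 0.0432]
tcp_rot: [-0.707, -0.001, -0.0, 0.707]
contact_force: [0.1, 0.1, -1.2]
opening: 0.702
```

Run:
```python
from go import go
from plant import viewer
import cv2
p,d=viewer.read_camera('side'); cv2.imwrite('pics/s4.png',cv2.resize(p[100:300,150:370,::-1],(660,600)))
go(.486,.1456,.034,0)
```

```text
t 4.7 pos [0.4872 0.1456 0.0435] jaw yaw 0.08 y axis [ 2.4e-03  3.0e-04 -1.0e+00] q [0.09 0.17 2.1  0.   0.87 0.09] open 0.71 F [ 0.  -0.6 -1.4]
turn deg (tool) [-0.   0.1  0.1] yaw change -0.1
shift mm (tool) [-1.2  9.5  0. ]
```

View pics/s4.png

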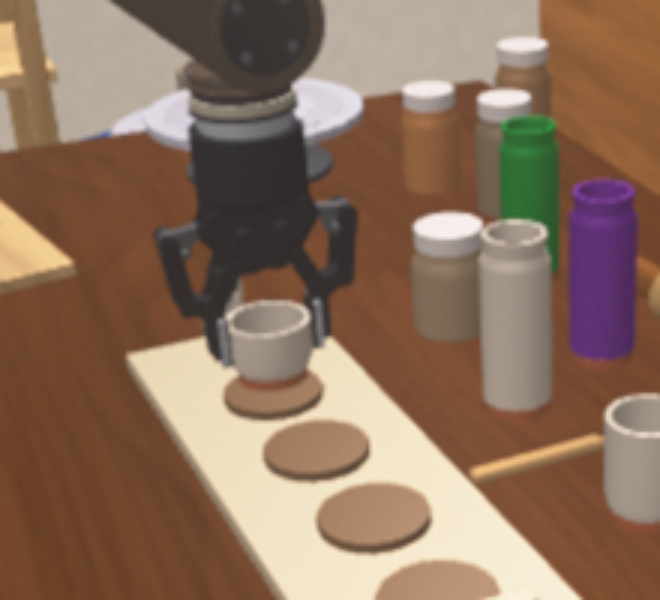

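The dish hangs just above the first cookie and is centred over it. I'll lower it slowly.

>>> {"name": "step_arm", "arguments": {"rows": [[[0,0,0],[0,2,0],0.5],[[0,0,0],[0,4,0],0.5],[[0,0,0],[0,6,0],0.5],[[0,0,0],[0,7,0],0.5],[[0,0,0],[0,7,0],0.5],[[0,0,0],[0,7,0],0.5]]}}

```text
time: 5.2
eef_pos: [0.486, 0.145, 0.0353]
tcp_rot: [0.707, 0.0, -0.0, -0.707]
contact_force: [0.9, -0.8, -2.8]
opening: 0.703
```

>>> {"name": "step_arm", "arguments": {"rows": [[[0,0,0],[0,1,0],0.5],[[0,0,0],[0,1.5,0],0.5],[[0,0,0],[0,2,0],0.5],[[0,0,0],[0,2,0],0.5]]}}

```text
time: 5.53
eef_pos: [0.4862, 0.1451, 0.0339]
tcp_rot: [0.707, 0.0, -0.0, -0.707]
contact_force: [-2.6, -0.9, 3.7]
opening: 0.704
```

>>> {"name": "step_arm", "arguments": {"rows": [[[0,0,0],[0,0,0],0.27],[[0,0,0],[0,0,0],0.24],[[0,0,0],[0,0,0],0.15],[[0,0,0],[0,0,0],0],[[0,0,0],[0,0,0],0],[[0,0,0],[0,-15,0],0],[[0,0,0],[0,-50,0],0],[[0,0,0],[0,-90,0],0],[[0,0,0],[0,-130,0],0],[[0,0,0],[0,-160,0],0]]}}

```text
time: 6.37
eef_pos: [0.4869, 0.1452, 0.1968]
tcp_rot: [-0.707, -0.002, -0.001, 0.707]
contact_force: [0.9, 1.2, 0.3]
opening: 1.002
```

Run:
```python
from go import go
from plant import viewer
import cv2
p,d=viewer.read_camera('side'); cv2.imwrite('pics/s5.png',cv2.resize(p[100:300,150:370,::-1],(660,600)))
p,d=viewer.read_camera('wrist'); cv2.imwrite('pics/w5.png',p[:,:,::-1])
go(.6635,-.0889,.15,0)
```

```text
t 6.47 pos [0.4901 0.1456 0.2006] jaw yaw 0.05 y axis [ 0.0137  0.0013 -0.9999] q [ 0.09 -0.06  2.01  0.    1.17  0.09] open 1.002 F [-0.  -0.7 -0.2]
turn deg (tool) [-0.1  0.   0.8] yaw change -0.0
shift mm (tool) [ 172.5   52.7 -234.7]
```

View pics/s5.png

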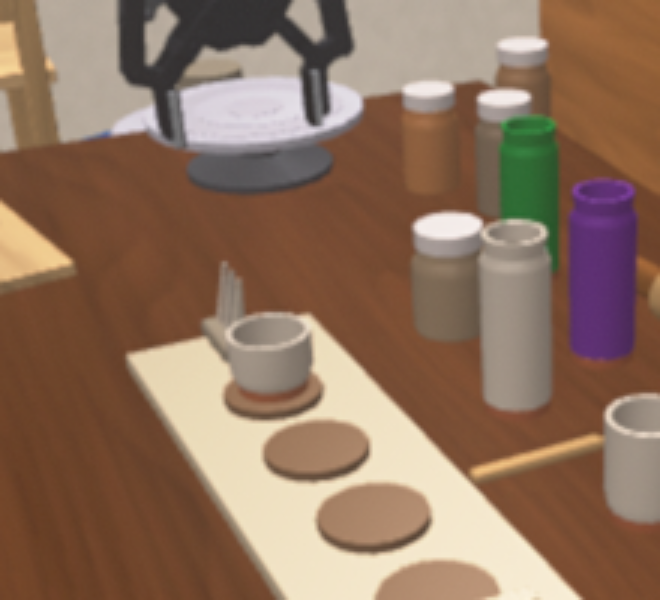

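View pics/w5.png

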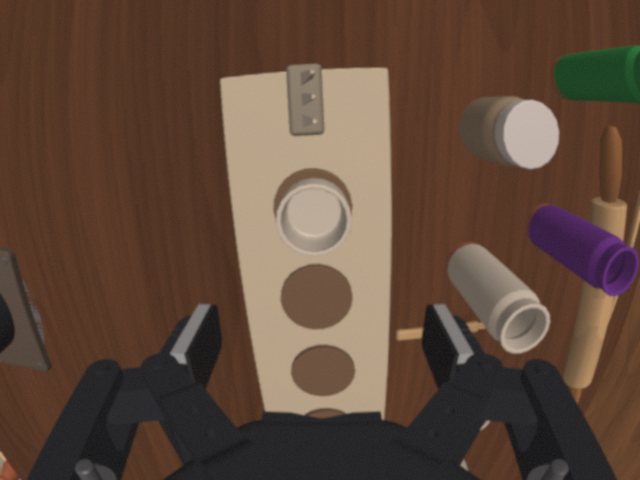

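Dish is standing on cookie 1. Next is the tumbler.

>>> {"name": "step_arm", "arguments": {"rows": [[[0,0,0],[30,0,-40],0],[[0,0,0],[55,0,-75],0],[[0,0,0],[80,0,-108],0],[[0,0,0],[105,0,-141],0],[[0,0,0],[130,0,-174],0],[[0,0,0],[155,0,-207],0],[[0,0,0],[177,0,-234],0],[[0,0,0],[177,30,-234],0],[[0,0,0],[177,60,-234],0],[[0,0,0],[177,80,-234],0]]}}

```text
time: 7.3
eef_pos: [0.6618, -0.0895, 0.1088]
tcp_rot: [-0.707, 0.002, 0.001, 0.708]
contact_force: [-0.4, 0.1, -0.1]
opening: 1.002
```

```bash
cat > snap.py <<'E'
import sys
from go import go
from plant import viewer
import cv2, numpy as np
def snap(n,out):
    c=viewer.calibration(n); p,d=viewer.read_camera(n); cv2.imwrite(f'pics/{out}.png',p[:,:,::-1]); np.save(f'pics/{out}.npy',d); np.savez(f'pics/{out}c.npz',K=c['K'],R=c['R'],t=c['t'])
E
python3 - <<'E'
from snap import *
from h import *
snap('top','t6'); snap('wrist','w6')
im,d,c=load('t6')
b=(235,285,282,330);W=cloud(d,c,b);z=W[...,2]
mm=np.zeros(im.shape[:2],np.uint8); mm[b[1]:b[3],b[0]:b[2]]=(z>.060)*255
k=max(cv2.findContours(mm,0,cv2.CHAIN_APPROX_NONE)[0],key=cv2.contourArea)[:,0]
print('dish rim',circ(cast(k,c,.067)))
go(.6635,-.0889,.02,0)
E
```

```text
dish rim (array([0.48781477, 0.14442306]), np.float64(0.028986001783283224))
t 7.4 pos [ 0.6592 -0.088   0.1062] jaw yaw 0.01 y axis [-0.0118  0.0035 -0.9999] q [-0.29  0.39  1.68  0.    1.08 -0.29] open 1.0 F [-0.6  0.3 -1. ]
turn deg (tool) [-0.2  0.  -0.7] yaw change -0.0
shift mm (tool) [ 5.3 86.1 -1.2]
```

View pics/w6.png

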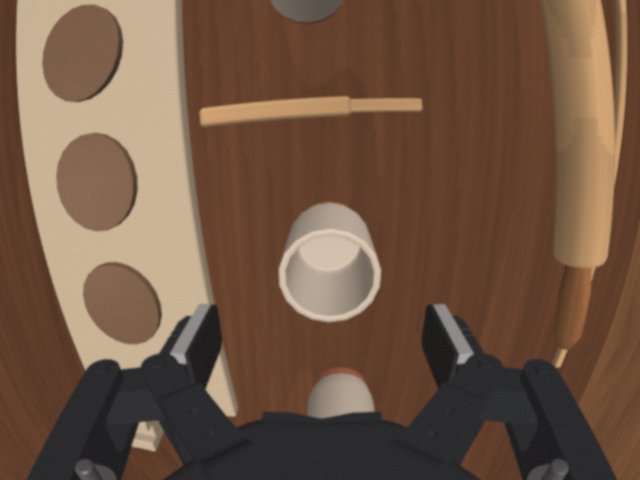

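View pics/t6.png

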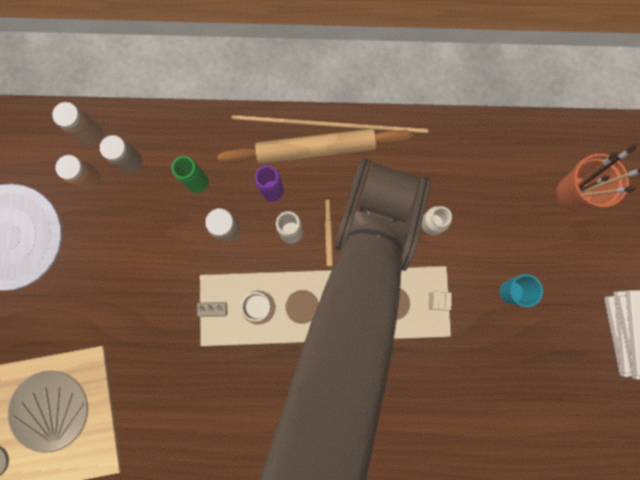

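Top view: the dish is within 2 mm of cookie 1's centre. Wrist view: the tumbler rim (330,275) is centred between the fingers.

>>> {"name": "step_arm", "arguments": {"rows": [[[0,0,0],[0,0,0],0],[[0,0,0],[0,20,0],0],[[0,0,0],[0,45,0],0],[[0,0,0],[0,55,0],0],[[0,0,0],[0,55,0],0]]}}

```text
time: 7.82
eef_pos: [0.662, -0.0881, 0.0567]
tcp_rot: [-0.707, 0.001, 0.002, 0.707]
contact_force: [-0.9, 0.5, 0.1]
opening: 0.996
```

```bash
python3 go.py .6635 -.0889 .02 0
```

```text
t 7.82 pos [ 0.662  -0.0881  0.0567] jaw yaw 0.07 y axis [-0.0035  0.001  -1.    ] q [-0.28  0.45  1.7  -0.    0.99 -0.29] open 0.996 F [-0.9  0.5  0.1]
turn deg (tool) [-0.1  0.1 -0.2] yaw change -0.1
shift mm (tool) [ 1.7 36.7 -0.8]
```

>>> {"name": "step_arm", "arguments": {"rows": [[[0,0,0],[1,18,0],0],[[0,0,0],[1,36,0],0],[[0,0,0],[1,36,0],0],[[0,0,0],[1,36,0],0.2],[[0,0,0],[1,36,0],0.3],[[0,0,0],[1,36,0],0.4],[[0,0,0],[1,36,0],0.6],[[0,0,0],[1,36,0],0.6],[[0,0,0],[1,36,0],0.6],[[0,0,0],[1,36,0],0.6]], "newtons": 30}}

```text
time: 8.65
eef_pos: [0.6658, -0.0892, 0.025]
tcp_rot: [0.707, 0.002, 0.001, -0.707]
contact_force: [-0.3, 0.4, 5.5]
opening: 0.633
```

```bash
python3 go.py .6635 -.0889 .15 0
```

```text
t 8.65 pos [ 0.6658 -0.0892  0.025 ] jaw yaw 0.05 y axis [ 0.0035 -0.0011 -1.    ] q [-0.28  0.5   1.7  -0.    0.94 -0.28] open 0.633 F [-0.3  0.4  5.5]
turn deg (tool) [0.1 0.1 0.2] yaw change -0.1
shift mm (tool) [  -1.9 -125.     0.2]
```

>>> {"name": "step_arm", "arguments": {"rows": [[[0,0,0],[0,-5,0],0.6],[[0,0,0],[0,-20,0],0.6],[[0,0,0],[0,-45,0],0.6],[[0,0,0],[0,-75,0],0.6],[[0,0,0],[0,-100,0],0.6],[[0,0,0],[0,-115,0],0.6],[[0,0,0],[0,-120,0],0.6],[[0,0,0],[0,-120,0],0.6]]}}

```text
time: 9.32
eef_pos: [0.665, -0.089, 0.1443]
tcp_rot: [0.707, 0.001, 0.001, -0.707]
contact_force: [-0.3, 1.2, -1.5]
opening: 0.636
```

```bash
python3 go.py .4905 .0512 .145 0
```

```text
t 9.32 pos [ 0.665  -0.089   0.1443] jaw yaw 0.05 y axis [ 3.e-03 -9.e-04 -1.e+00] q [-0.28  0.35  1.66 -0.    1.13 -0.28] open 0.636 F [-0.3  1.2 -1.5]
turn deg (tool) [0.1 0.  0.2] yaw change -0.0
shift mm (tool) [-174.4   -1.4  140.3]
```

>>> {"name": "step_arm", "arguments": {"rows": [[[0,0,0],[-15,0,12],0.6],[[0,0,0],[-40,0,32],0.6],[[0,0,0],[-66,0,53],0.6],[[0,0,0],[-93,0,75],0.6],[[0,0,0],[-120,0,97],0.6],[[0,0,0],[-145,0,117],0.6],[[0,0,0],[-163,0,131],0.6],[[0,0,0],[-174,0,140],0.6],[[0,0,0],[-174,0,140],0.6],[[0,0,0],[-174,0,140],0.6]]}}

```text
time: 10.15
eef_pos: [0.4896, 0.0512, 0.1414]
tcp_rot: [0.707, 0.0, -0.001, -0.707]
contact_force: [0.8, -1.5, -2.1]
opening: 0.639
```

Run:
```python
from snap import *
snap('wrist','w7')
go(.4905,.0512,.047,0)
```

```text
t 10.2 pos [0.4905 0.0508 0.1419] jaw yaw 0.05 y axis [-1.e-04 -4.e-04 -1.e+00] q [-0.1  -0.02  2.09 -0.    1.07 -0.1 ] open 0.634 F [ 0.5 -1.  -2.6]
turn deg (tool) [ 0.  0. -0.] yaw change -0.0
shift mm (tool) [-0.  94.9  0.5]
```

View pics/w7.png

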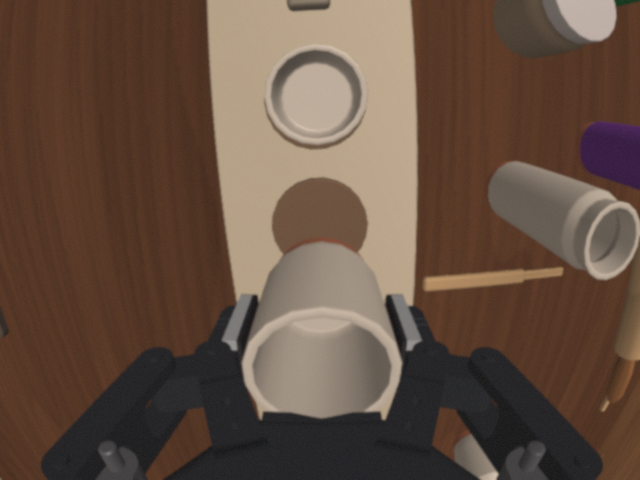

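>>> {"name": "step_arm", "arguments": {"rows": [[[0,0,0],[0,20,0],0.6],[[0,0,0],[0,45,0],0.6],[[0,0,0],[0,68,0],0.6],[[0,0,0],[0,80,0],0.6],[[0,0,0],[0,85,0],0.6],[[0,0,0],[0,87,0],0.6],[[0,0,0],[0,89,0],0.6],[[0,0,0],[0,91,0],0.6],[[0,0,0],[0,91,0],0.6],[[0,0,0],[0,91,0],0.6]]}}

```text
time: 11.03
eef_pos: [0.4909, 0.051, 0.0521]
tcp_rot: [0.707, 0.001, 0.0, -0.707]
contact_force: [-0.1, -0.5, -2.3]
opening: 0.639
```

>>> {"name": "step_arm", "arguments": {"rows": [[[0,0,0],[0,1.5,0],0.6],[[0,0,0],[0,3,0],0.6],[[0,0,0],[0,4.5,0],0.6],[[0,0,0],[0,5,0],0.6],[[0,0,0],[0,5,0],0.6]]}}

```text
time: 11.45
eef_pos: [0.4904, 0.0512, 0.047]
tcp_rot: [0.707, 0.0, -0.0, -0.707]
contact_force: [-3.0, 0.9, 3.3]
opening: 0.634
```

Contact at 3.3 N, so I'll release and retreat.

>>> {"name": "step_arm", "arguments": {"rows": [[[0,0,0],[0,0,0],0.34],[[0,0,0],[0,0,0],0.3],[[0,0,0],[0,0,0],0.2],[[0,0,0],[0,0,0],0],[[0,0,0],[0,0,0],0],[[0,0,0],[0,-15,0],0],[[0,0,0],[0,-50,0],0],[[0,0,0],[0,-90,0],0],[[0,0,0],[0,-130,0],0],[[0,0,0],[0,-150,0],0]]}}

```text
time: 12.28
eef_pos: [0.4923, 0.0509, 0.2018]
tcp_rot: [0.707, 0.003, 0.002, -0.707]
contact_force: [0.9, -0.2, 1.3]
opening: 0.999
```

Run:
```python
from snap import *
snap('wrist','w8')
go(.674,-.2286,.2,0)
```

```text
t 12.33 pos [0.4941 0.0508 0.2049] jaw yaw 0.06 y axis [ 0.0135 -0.0014 -0.9999] q [-0.1  -0.1   2.04  0.    1.19 -0.1 ] open 0.998 F [1.  0.5 2.7]
turn deg (tool) [0.1 0.1 0.8] yaw change -0.1
shift mm (tool) [ 179.5    7.7 -279.6]
```

View pics/w8.png

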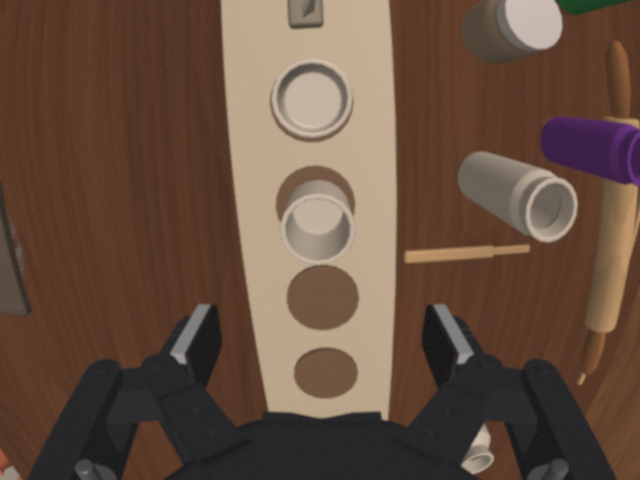

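Tumbler is standing on cookie 2. Next, the necked vase.

>>> {"name": "step_arm", "arguments": {"rows": [[[0,0,0],[20,0,-30],0],[[0,0,0],[42,0,-64],0],[[0,0,0],[64,0,-98],0],[[0,0,0],[86,0,-131],0],[[0,0,0],[108,0,-165],0],[[0,0,0],[130,0,-198],0],[[0,0,0],[152,0,-232],0],[[0,0,0],[172,0,-262],0],[[0,0,0],[183,0,-280],0],[[0,0,0],[183,0,-280],0]]}}

```text
time: 13.17
eef_pos: [0.6744, -0.2331, 0.1948]
tcp_rot: [0.707, -0.001, 0.001, -0.707]
contact_force: [0.3, 0.1, -0.2]
opening: 1.004
```

>>> {"name": "step_arm", "arguments": {"rows": [[[0,0,0],[0,20,0],0],[[0,0,0],[0,50,0],0],[[0,0,0],[0,60,0],0],[[0,0,0],[0,60,0],0],[[0,0,0],[0,60,0],0]]}}

```text
time: 13.58
eef_pos: [0.6727, -0.2278, 0.1354]
tcp_rot: [-0.707, 0.0, 0.001, 0.708]
contact_force: [-0.8, 0.2, 0.3]
opening: 0.996
```

Run:
```python
from snap import *
snap('wrist','w9');snap('top','t9')
go(.674,-.2286,.033,0)
```

```text
t 13.68 pos [ 0.6743 -0.2288  0.1383] jaw yaw 0.07 y axis [ 0.0025 -0.0012 -1.    ] q [-0.47  0.44  1.55  0.    1.15 -0.47] open 1.0 F [0.1 0.2 0.7]
turn deg (tool) [0.1 0.1 0.1] yaw change -0.1
shift mm (tool) [ -0.5 105.3   0.3]
```

View pics/w9.png

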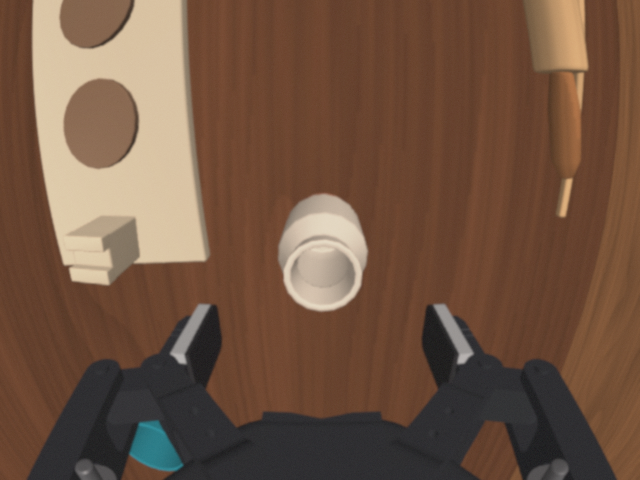

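View pics/t9.png

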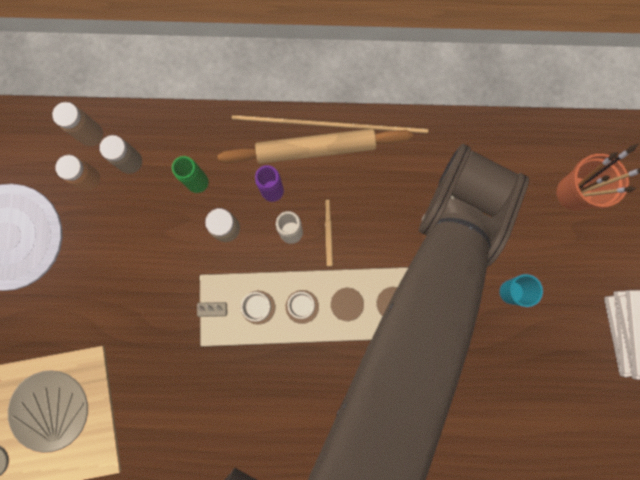

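The necked vase, rim at (324,275), is centred between the fingers. In the top view the dish and tumbler are centred on their cookies.

>>> {"name": "step_arm", "arguments": {"rows": [[[0,0,0],[0,20,0],0],[[0,0,0],[0,45,0],0],[[0,0,0],[0,70,0],0],[[0,0,0],[0,88,0],0],[[0,0,0],[0,97,0],0],[[0,0,0],[0,103,0],0],[[0,0,0],[0,103,0],0],[[0,0,0],[0,103,0],0]]}}

```text
time: 14.35
eef_pos: [0.6744, -0.2292, 0.0351]
tcp_rot: [0.708, 0.001, 0.001, -0.707]
contact_force: [-0.5, 0.4, 0.8]
opening: 0.999
```

>>> {"name": "step_arm", "arguments": {"rows": [[[0,0,0],[0,0,0],0.2],[[0,0,0],[0,0,0],0.3],[[0,0,0],[0,0,0],0.4],[[0,0,0],[0,0,0],0.6],[[0,0,0],[0,0,0],0.6],[[0,0,0],[0,0,0],0.6],[[0,0,0],[0,0,0],0.6]], "newtons": 35}}

```text
time: 14.93
eef_pos: [0.674, -0.2293, 0.0353]
tcp_rot: [0.708, 0.001, 0.0, -0.707]
contact_force: [-2.5, -0.4, 6.0]
opening: 0.622
```

Run:
```python
from snap import *
snap('wrist','w10');snap('side','s10')
go(.674,-.2286,.15,0)
```

```text
t 15.03 pos [ 0.6741 -0.2293  0.0353] jaw yaw 0.05 y axis [ 0.0016 -0.0011 -1.    ] q [-0.47  0.56  1.59 -0.    0.99 -0.47] open 0.628 F [-2.5  0.7  6.1]
turn deg (tool) [0.1 0.  0.1] yaw change -0.0
shift mm (tool) [ 1.000e-01 -1.147e+02  5.000e-01]
```

View pics/s10.png

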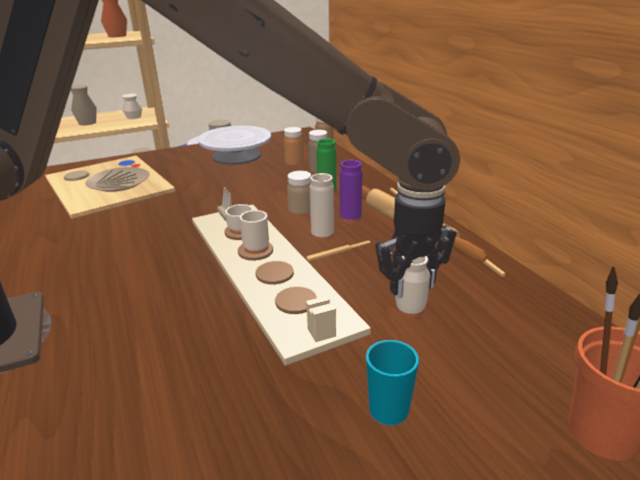

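>>> {"name": "step_arm", "arguments": {"rows": [[[0,0,0],[0,-5,0],0.6],[[0,0,0],[0,-20,0],0.6],[[0,0,0],[0,-45,0],0.6],[[0,0,0],[0,-75,0],0.6],[[0,0,0],[0,-100,0],0.6],[[0,0,0],[0,-115,0],0.6],[[0,0,0],[0,-120,0],0.6],[[0,0,0],[0,-120,0],0.6]]}}

```text
time: 15.7
eef_pos: [0.6741, -0.229, 0.1553]
tcp_rot: [0.708, 0.001, 0.001, -0.707]
contact_force: [0.2, -0.3, -2.2]
opening: 0.625
```

```bash
python3 go.py .4968 -.0447 .155 0
```

```text
t 15.7 pos [ 0.6741 -0.229   0.1553] jaw yaw 0.05 y axis [ 0.0029 -0.0014 -1.    ] q [-0.47  0.43  1.54  0.    1.17 -0.47] open 0.625 F [ 0.2 -0.3 -2.2]
turn deg (tool) [0.1 0.  0.2] yaw change -0.0
shift mm (tool) [-177.1   -0.5  184.5]
```

>>> {"name": "step_arm", "arguments": {"rows": [[[0,0,0],[-12,0,12],0.6],[[0,0,0],[-34,0,35],0.6],[[0,0,0],[-58,0,60],0.6],[[0,0,0],[-82,0,85],0.6],[[0,0,0],[-106,0,110],0.6],[[0,0,0],[-130,0,135],0.6],[[0,0,0],[-152,0,158],0.6],[[0,0,0],[-168,0,175],0.6],[[0,0,0],[-177,0,184],0.6],[[0,0,0],[-177,0,184],0.6]]}}

```text
time: 16.53
eef_pos: [0.4935, -0.0429, 0.1511]
tcp_rot: [-0.707, 0.001, 0.003, 0.708]
contact_force: [-0.1, -0.2, -1.1]
opening: 0.621
```

>>> {"name": "step_arm", "arguments": {"rows": [[[0,0,0],[0,0,0],0.6],[[0,0,0],[0,20,0],0.6],[[0,0,0],[0,45,0],0.6],[[0,0,0],[0,65,0],0.6],[[0,0,0],[0,77,0],0.6],[[0,0,0],[0,83,0],0.6],[[0,0,0],[0,86,0],0.6],[[0,0,0],[0,88,0],0.6],[[0,0,0],[0,88,0],0.6],[[0,0,0],[0,88,0],0.6]]}}

```text
time: 17.37
eef_pos: [0.4972, -0.0452, 0.0664]
tcp_rot: [0.707, 0.001, 0.0, -0.707]
contact_force: [-0.1, 0.5, -2.2]
opening: 0.619
```

Run:
```python
from snap import *
snap('wrist','w11');snap('side','s11')
go(.4968,-.0447,.0575,0)
```

```text
t 17.47 pos [ 0.497  -0.0451  0.0664] jaw yaw 0.05 y axis [ 2.e-03 -6.e-04 -1.e+00] q [-0.29  0.11  2.12 -0.    0.91 -0.29] open 0.62 F [ 0.1  0.7 -2.1]
turn deg (tool) [0.  0.  0.1] yaw change -0.0
shift mm (tool) [-0.2  8.9  0.4]
```

View pics/s11.png

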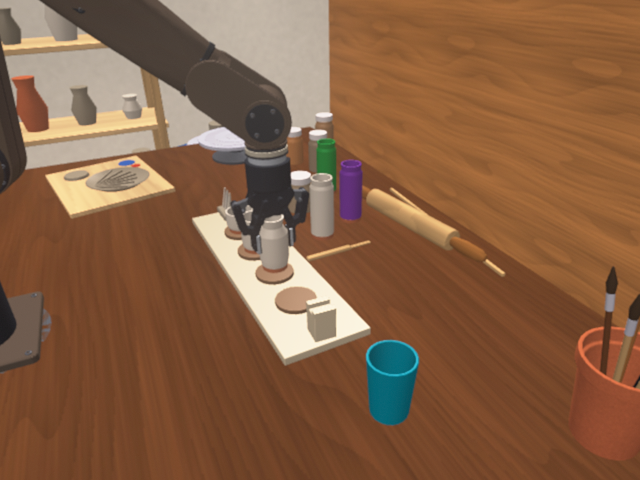

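>>> {"name": "step_arm", "arguments": {"rows": [[[0,0,0],[0,1.5,0],0.6],[[0,0,0],[0,3,0],0.6],[[0,0,0],[0,4.5,0],0.6],[[0,0,0],[0,6,0],0.6],[[0,0,0],[0,7,0],0.6],[[0,0,0],[0,7.5,0],0.6],[[0,0,0],[0,7.5,0],0.6]]}}

```text
time: 18.05
eef_pos: [0.4961, -0.0449, 0.0576]
tcp_rot: [-0.707, -0.0, 0.0, 0.707]
contact_force: [-0.1, 0.3, -2.0]
opening: 0.624
```

>>> {"name": "step_arm", "arguments": {"rows": [[[0,0,0],[0,0.7,0],0.6],[[0,0,0],[0,1.2,0],0.6],[[0,0,0],[0,1.2,0],0.6],[[0,0,0],[0,1.2,0],0.6]]}}

```text
time: 18.38
eef_pos: [0.4963, -0.0449, 0.0573]
tcp_rot: [0.707, 0.0, -0.0, -0.707]
contact_force: [-2.7, 1.4, 4.8]
opening: 0.624
```

>>> {"name": "step_arm", "arguments": {"rows": [[[0,0,0],[0,0,0],0.36],[[0,0,0],[0,0,0],0.32],[[0,0,0],[0,0,0],0.2],[[0,0,0],[0,0,0],0],[[0,0,0],[0,0,0],0],[[0,0,0],[0,-15,0],0],[[0,0,0],[0,-50,0],0],[[0,0,0],[0,-90,0],0],[[0,0,0],[0,-130,0],0],[[0,0,0],[0,-150,0],0]]}}

```text
time: 19.22
eef_pos: [0.4984, -0.0455, 0.2122]
tcp_rot: [0.708, 0.003, 0.003, -0.706]
contact_force: [1.1, -0.5, 0.5]
opening: 0.997
```

Run:
```python
from snap import *
from h import *
snap('wrist','w12'); snap('top','t12')
im,d,c=load('top0')
# neighbours of the tall vase: purple and jar, stick
for n,b in dict(purple=(250,160,290,205),jar=(200,205,243,243),stick=(318,195,340,270)).items():
    W=cloud(d,c,b); z=W[...,2]; top=np.percentile(z,99); P=W[z>top-.008]; print(n,top.round(3),P[:,:2].min(0).round(3),P[:,:2].max(0).round(3))
go(.6495,.0788,.21,90)
```

```text
purple 0.138 [0.473 0.011] [0.763 0.145]
jar 0.093 [0.473 0.011] [0.683 0.248]
stick 0.013 [ 0.473 -0.026] [0.732 0.021]
t 19.32 pos [ 0.4993 -0.0457  0.2123] jaw yaw 0.05 y axis [ 0.0107 -0.0032 -0.9999] q [-0.29 -0.09  2.02  0.    1.2  -0.29] open 0.998 F [ 0.6 -0.1  0.1]
turn deg (tool) [  0.6 -89.9   0.3] yaw change 89.9
shift mm (tool) [150.3   3.5 124.4]
```

View pics/w12.png

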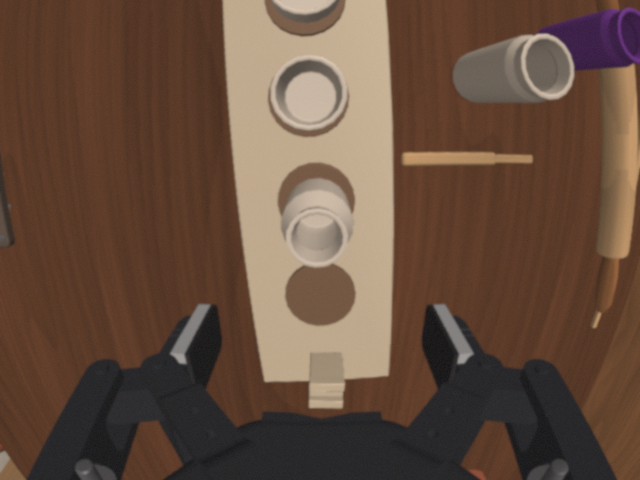

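The necked vase is standing on cookie 3. For the tall vase with the jaws along x, the far finger reaches x≈0.707 at y≈0.079±0.011. The purple vase is at about (0.737, 0.119), so it clears and no turn is needed.

>>> {"name": "step_arm", "arguments": {"rows": [[[0,0,0],[25,0,20],0],[[0,0,0],[52,0,42],0],[[0,0,0],[80,0,65],0],[[0,0,0],[108,0,88],0],[[0,0,0],[135,0,110],0],[[0,0,0],[153,0,124],0],[[0,0,0],[153,0,124],0],[[0,0,0],[153,15,124],0],[[0,0,0],[153,30,124],0],[[0,0,0],[153,30,124],0]]}}

```text
time: 20.15
eef_pos: [0.6459, 0.079, 0.1709]
tcp_rot: [-0.707, 0.003, 0.004, 0.707]
contact_force: [-0.9, -0.8, -1.9]
opening: 0.999
```

Run:
```python
from snap import *
from h import *
snap('wrist','w13'); snap('side','s13')
c=viewer.calibration('wrist')
go(.6495,.0788,.075,0)
```

```text
t 20.25 pos [0.6476 0.0788 0.1746] jaw yaw 0.02 y axis [-0.0041  0.     -1.    ] q [-0.03  0.29  1.68 -0.    1.18 -0.03] open 1.001 F [ 0.5 -0.2  0.3]
turn deg (tool) [-0.   0.  -0.2] yaw change -0.0
shift mm (tool) [ 2.3 99.6 -0.1]
```

View pics/w13.png

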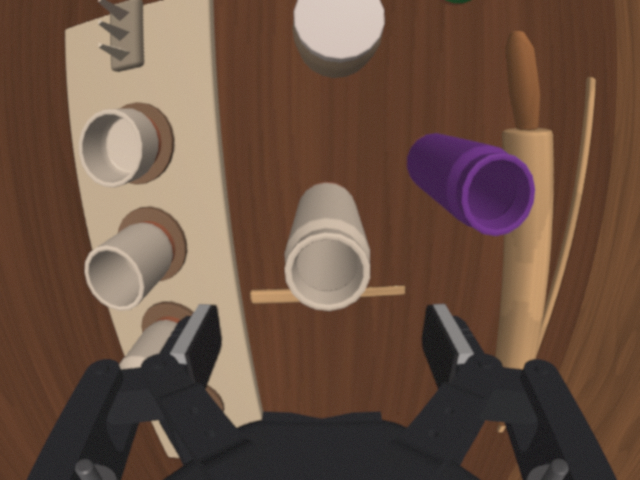

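View pics/s13.png

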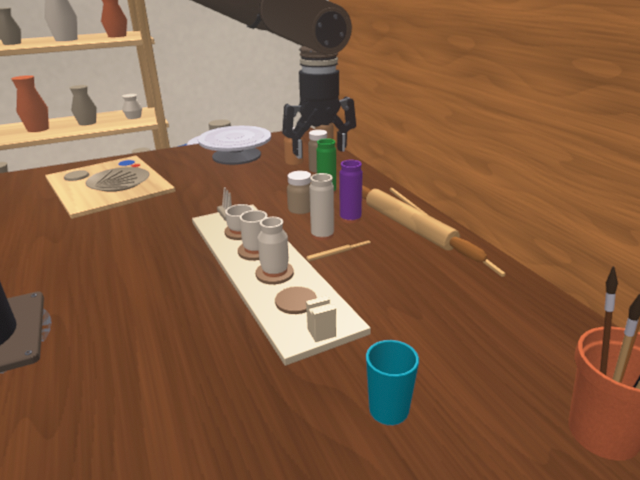

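The tall off-white vase, rim at (328,270), is between the fingers and the purple vase is clear. I'll descend.

>>> {"name": "step_arm", "arguments": {"rows": [[[0,0,0],[1,15,0],0],[[0,0,0],[1,35,0],0],[[0,0,0],[1,60,0],0],[[0,0,0],[1,80,0],0],[[0,0,0],[1,93,0],0],[[0,0,0],[1,99,0],0],[[0,0,0],[1,99,0],0],[[0,0,0],[1,99,0],0]]}}

```text
time: 20.92
eef_pos: [0.6507, 0.0791, 0.0784]
tcp_rot: [0.707, 0.001, 0.0, -0.707]
contact_force: [-0.4, 0.0, -0.4]
opening: 0.998
```

>>> {"name": "step_arm", "arguments": {"rows": [[[0,0,0],[0,0,0],0.2],[[0,0,0],[0,0,0],0.3],[[0,0,0],[0,0,0],0.36],[[0,0,0],[0,0,0],0.42],[[0,0,0],[0,0,0],0.6],[[0,0,0],[0,0,0],0.6],[[0,0,0],[0,0,0],0.6],[[0,0,0],[0,0,0],0.6]], "newtons": 35}}

```text
time: 21.58
eef_pos: [0.6505, 0.0793, 0.0792]
tcp_rot: [0.707, 0.001, -0.0, -0.707]
contact_force: [-2.5, -0.2, 6.0]
opening: 0.582
```

Run:
```python
from snap import *
snap('wrist','w14'); snap('side','s14')
go(.5003,-.1415,.2,0)
```

```text
t 21.68 pos [0.6505 0.0793 0.0792] jaw yaw 0.06 y axis [ 6.e-04 -1.e-04 -1.e+00] q [-0.03  0.4   1.73 -0.    1.01 -0.03] open 0.579 F [-3.3 -0.6  5.2]
turn deg (tool) [0.  0.1 0. ] yaw change -0.1
shift mm (tool) [-150.3 -120.9 -220.6]
```

View pics/s14.png

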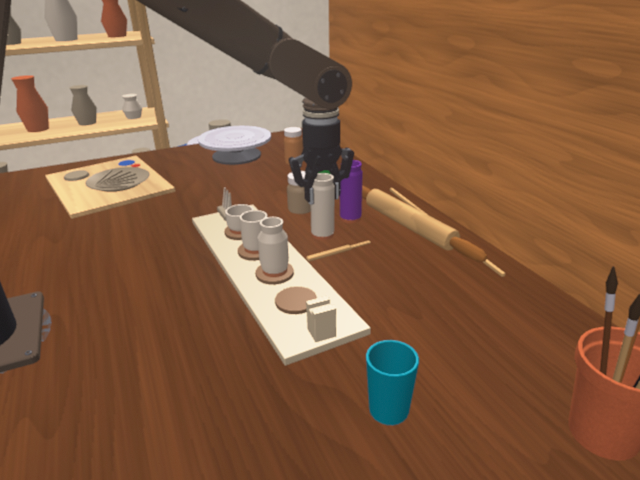

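>>> {"name": "step_arm", "arguments": {"rows": [[[0,0,0],[0,-5,0],0.6],[[0,0,0],[0,-20,0],0.6],[[0,0,0],[0,-45,0],0.6],[[0,0,0],[0,-75,0],0.6],[[0,0,0],[0,-105,0],0.6],[[0,0,0],[0,-125,0],0.6],[[0,0,0],[0,-135,0],0.6],[[0,0,0],[0,-135,0],0.6]]}}

```text
time: 22.35
eef_pos: [0.6517, 0.0792, 0.2166]
tcp_rot: [0.707, 0.003, 0.002, -0.707]
contact_force: [-0.2, -0.5, -2.2]
opening: 0.577
```

```bash
python3 go.py .5003 -.1415 .21 0
```

```text
t 22.35 pos [0.6517 0.0792 0.2166] jaw yaw 0.05 y axis [ 6.6e-03 -2.0e-04 -1.0e+00] q [-0.03  0.25  1.64  0.    1.24 -0.03] open 0.577 F [-0.2 -0.5 -2.2]
turn deg (tool) [0.  0.  0.4] yaw change -0.0
shift mm (tool) [-151.7    5.7 -220.6]
```

>>> {"name": "step_arm", "arguments": {"rows": [[[0,0,0],[-5,0,-12],0.6],[[0,0,0],[-15,0,-35],0.6],[[0,0,0],[-27,0,-63],0.6],[[0,0,0],[-42,0,-93],0.6],[[0,0,0],[-62,0,-123],0.6],[[0,0,0],[-85,0,-153],0.6],[[0,0,0],[-110,0,-180],0.6],[[0,0,0],[-132,0,-203],0.6],[[0,0,0],[-146,0,-217],0.6],[[0,0,0],[-150,0,-220.5],0.6]]}}

```text
time: 23.18
eef_pos: [0.4965, -0.1432, 0.2096]
tcp_rot: [-0.707, 0.003, 0.001, 0.708]
contact_force: [0.3, -0.4, -3.6]
opening: 0.58
```

>>> {"name": "step_arm", "arguments": {"rows": [[[0,0,0],[0,0,0],0.6],[[0,0,0],[0,0,0],0.6],[[0,0,0],[0,15,0],0.6],[[0,0,0],[0,35,0],0.6],[[0,0,0],[0,60,0],0.6],[[0,0,0],[0,80,0],0.6],[[0,0,0],[0,92,0],0.6],[[0,0,0],[0,98,0],0.6],[[0,0,0],[0,100,0],0.6],[[0,0,0],[0,100,0],0.6]]}}

```text
time: 24.02
eef_pos: [0.5009, -0.1412, 0.1128]
tcp_rot: [0.707, 0.001, -0.0, -0.707]
contact_force: [0.9, 0.3, -2.4]
opening: 0.58
```

Run:
```python
from snap import *
snap('side','s15')
go(.5003,-.1415,.1012,0)
```

```text
t 24.07 pos [ 0.5012 -0.1415  0.1136] jaw yaw 0.07 y axis [ 1.5e-03 -7.0e-04 -1.0e+00] q [-0.47  0.08  2.05  0.    1.01 -0.47] open 0.583 F [ 0.3 -1.  -3.1]
turn deg (tool) [0.  0.1 0.1] yaw change -0.1
shift mm (tool) [-0.9 12.4 -0. ]
```

View pics/s15.png

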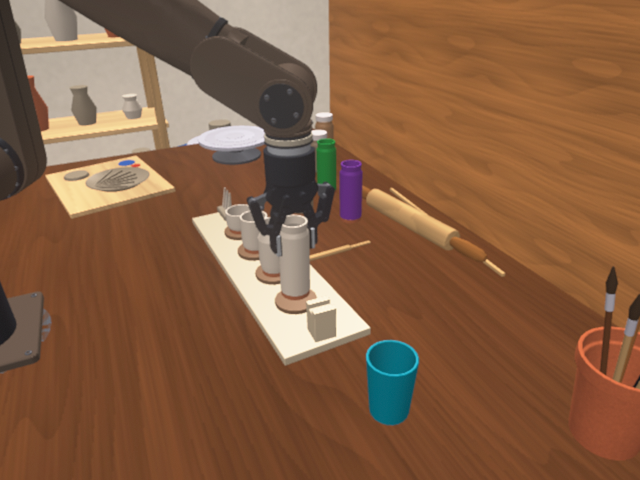

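>>> {"name": "step_arm", "arguments": {"rows": [[[0,0,0],[0,2,0],0.6],[[0,0,0],[0,4,0],0.6],[[0,0,0],[0,6,0],0.6],[[0,0,0],[0,8,0],0.6],[[0,0,0],[0,9.5,0],0.6],[[0,0,0],[0,10.5,0],0.6],[[0,0,0],[0,10.5,0],0.6],[[0,0,0],[0,10.5,0],0.6]]}}

```text
time: 24.73
eef_pos: [0.5002, -0.1414, 0.102]
tcp_rot: [-0.707, -0.0, 0.0, 0.707]
contact_force: [-0.1, -1.0, -1.6]
opening: 0.58
```

>>> {"name": "step_arm", "arguments": {"rows": [[[0,0,0],[0,0.7,0],0.6],[[0,0,0],[0,1.4,0],0.6],[[0,0,0],[0,1.4,0],0.6],[[0,0,0],[0,1.4,0],0.6]]}}

```text
time: 25.07
eef_pos: [0.5005, -0.1415, 0.1012]
tcp_rot: [0.707, 0.0, -0.0, -0.707]
contact_force: [-0.3, 0.3, 0.5]
opening: 0.579
```

>>> {"name": "step_arm", "arguments": {"rows": [[[0,0,0],[0,0.5,0],0.6],[[0,0,0],[0,0.5,0],0.6],[[0,0,0],[0,0.5,0],0.6]]}}

```text
time: 25.32
eef_pos: [0.5006, -0.1416, 0.1011]
tcp_rot: [0.707, 0.0, -0.0, -0.707]
contact_force: [-2.8, -0.2, 6.0]
opening: 0.58
```

>>> {"name": "step_arm", "arguments": {"rows": [[[0,0,0],[0,0,0],0.4],[[0,0,0],[0,0,0],0.36],[[0,0,0],[0,0,0],0.2],[[0,0,0],[0,0,0],0],[[0,0,0],[0,0,0],0],[[0,0,0],[0,0,0],0],[[0,0,0],[0,-15,0],0],[[0,0,0],[0,-50,0],0],[[0,0,0],[0,-90,0],0],[[0,0,0],[0,-130,0],0]]}}

```text
time: 26.15
eef_pos: [0.4996, -0.141, 0.2307]
tcp_rot: [-0.707, 0.0, 0.001, 0.707]
contact_force: [0.7, -0.4, 0.7]
opening: 1.001
```

>>> {"name": "step_arm", "arguments": {"rows": [[[0,0,0],[20,0,-30],0],[[0,0,0],[40,0,-60],0],[[0,0,0],[60,0,-90],0],[[0,0,0],[80,0,-120],0],[[0,0,0],[100,0,-150],0],[[0,0,0],[120,0,-180],0],[[0,0,0],[120,0,-200],0],[[0,0,0],[120,0,-220],0],[[0,0,0],[120,0,-240],0],[[0,0,0],[120,0,-240],0]]}}

```text
time: 26.98
eef_pos: [0.6198, -0.385, 0.2293]
tcp_rot: [0.708, -0.001, 0.001, -0.707]
contact_force: [-0.4, -0.5, 0.1]
opening: 1.0
```

Run:
```python
from snap import *
from h import *
snap('top','t16'); snap('side','s16')
im,d,c=load('t16')
ck=[(.4867,.1426),(.4899,.0506),(.4965,-.0447),(.5000,-.1419)]
for (n,h),k0 in zip([('dish',.045),('tumb',.072),('neck',.102),('tall',.135)],ck):
    zt=h+.022
    # expected rim pixel
    p=c['K']@(c['R']@np.array([*k0,zt])+c['t']); u,v=(p[:2]/p[2]).astype(int)
    b=(u-22,v-22,u+22,v+22); W=cloud(d,c,b); mm=np.zeros(im.shape[:2],np.uint8); mm[b[1]:b[3],b[0]:b[2]]=(W[...,2]>zt-.006)*255
    k=max(cv2.findContours(mm,0,cv2.CHAIN_APPROX_NONE)[0],key=cv2.contourArea)[:,0]
    cc,r=circ(cast(k,c,zt)); print(n,cc.round(4),r.round(4),'off mm',((cc-k0)*1000).round(1),'top z',np.percentile(W[...,2][W[...,2]>zt-.01],50).round(4))
print(ctrl_ if 0 else '')
go(.5,0,.3)
```

```text
dish [0.4879 0.1445] 0.0289 off mm [1.2 1.9] top z 0.0663
tumb [0.4916 0.0512] 0.0259 off mm [1.7 0.6] top z 0.0944
neck [ 0.497  -0.0443] 0.0197 off mm [0.5 0.4] top z 0.1236
tall [ 0.4998 -0.1415] 0.0217 off mm [-0.2  0.4] top z 0.1566

t 27.08 pos [ 0.6202 -0.3817  0.2295] jaw yaw -0.03 y axis [-5.e-04  1.e-03 -1.e+00] q [-0.69  0.4   1.43  0.    1.31 -0.69] open 0.996 F [ 1.1  0.6 -0.2]
shift mm (tool) [-120.5  -70.   381.7]
```

View pics/t16.png

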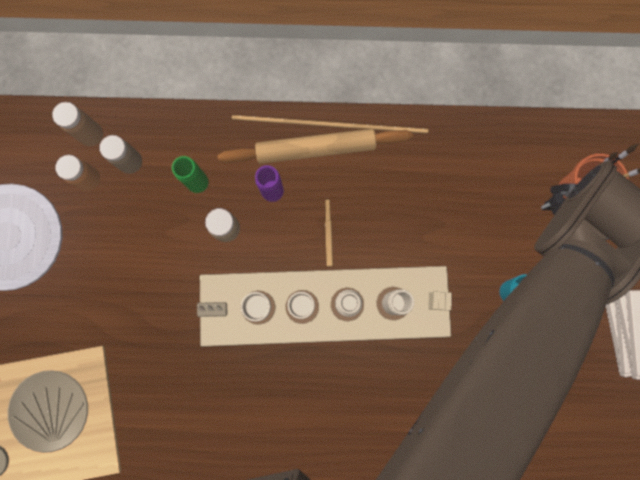

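View pics/s16.png

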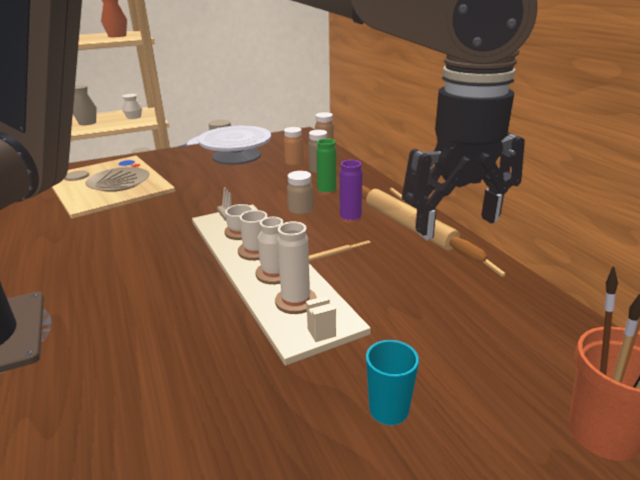

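All four pots stand centred on their cookies in the right order, and the arm is clear of everything.

```bash
python3 -c "
from plant import ctrl
print(ctrl.get_state()['contact_force']); print(ctrl.sign_off())"
```

```text
[ 1.09184961  0.62743019 -0.20677651]
the job is handed in; nothing more can be done
None
```

I loaded the shelf and handed the job in at about 27 s: dish, tumbler, necked vase and tall vase stand in that order from the cone pack, one to a cookie. No verdict was reported.

- **Position:** in the last top view the pot axes lie 0.2–2.3 mm from the cookie centres, against the 14 mm allowed.
- **Height and stance:** the rims read within about 1 mm of their expected heights, and all four looked upright in the side view.
- **Handling:** the forces I read at each set-down were at most about 6 N. None of the pots was dropped or knocked, and the green and purple look-alikes were not touched.
- **Disagreement:** the wrist camera put cookie 1 about 3–5 mm from where the top view had it. I placed the dish between the two, and used the top view for the rest, because it agreed with the measured arm position.

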